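# Put the trailer kit away and shut its drawer

## Robot

A 7-joint arm with a two-finger parallel gripper is mounted at the origin on the work surface. World frame = base frame: x ahead of the robot, y to its left, z up, the work surface at z = 0. Lengths are in m, angles in rad, forces in N, time in s.
With the tool pointing down it reaches from about 0.4 to 0.85 m from the base axis. Payload 10.4 kg.
Tool frame: the origin (TCP) lies at the very end of the fingers, on their centre line; the grasp point (between the pads) lies 19 mm behind it (manip.grip_point_offset is the distance from the TCP to the grasp point, in m); z points along the fingers, y is the line along which they close (so a half turn about z gives the same grasp; the last joint's range is limited). The gripper opens to 85 mm and grips with 20 to 120 N. Pads are 22 mm wide; open, the fingers measure 114 mm over their backs; the gripper's body (76 mm by 85 mm) begins 54 mm behind the grasp point. The pads swing forward as they close: fully open they stand 13 mm farther back than shut.
Start: joints at [-1.356, 0.332, -0.065, 1.46, 0.022, 1.35, -0.088], TCP at [0.147, 0.607, 0.231] pointing down, gripper open.
Joint ranges: [-2.6, 2.6], [-0.5, 2.12], [-1.47, 1.34], [0.16, 2.42], [-1.27, 4.41], [0.06, 2.06], [-2.6, 2.6]. Speed limits (rad/s): [2.22, 2.22, 2.79, 2.79, 3.14, 3.14, 3.14].

## Interface

Orientations are given as a unit quaternion [x, y, z, w].
In Python, from workcell import manip gives the robot as it stands. The module is installed in compiled form; this text tells all that it offers.
- The arm moves only by the tool step_arm, never from a script. Its argument "moves" is a list of rows, each a list of 7 numbers: the closure, from 0 (fully open) to 1 (shut), then the shift along the world's x, y, z in mm, then the turn, a rotation vector about the world's x, y, z in rad. In form: [[grip, tx, ty, tz, ax, ay, az], ...]. A call has 1 to 10 rows; each row is the pose to reach, as a shift and turn from the pose commanded when the call began; what a row does not reach only later rows make up. A row lasts 1/10 s, in which the tool goes at most 50 mm and 8.59 degrees, less where a joint would pass 70% of its speed; a pose out of reach is approached as far as the arm can. A call with a gripper value outside its range is refused whole. The fingers move at their own pace and stop on an object; "grip_force" is the grip in N (left out, the last holds). Time passes only in rows, so rows that repeat a pose let the fingers close. It gives the time, the measured TCP pose, the force, the opening and the grip force at its end, in the units of the state.
- manip.get_obs(): the state, without advancing time (a new reading comes with each control period).
- manip.camera(name): name is "scene" or "top" or "wrist"; returns a dict with "image" (480x640x3 uint8, blue, green, red), "K" (3x3 intrinsics, pixels), "rvec" (rotation vector, rad) and "tvec" (3), from world to camera coordinates, as OpenCV has them; the wrist camera has in their place "mount" (4x4, takes a point from camera to tool coordinates, whose origin is the TCP and whose axes are the flange's). Camera axes: x right, y down, z forward; pixel columns grow to the right and rows downward; lengths in m; the calibration is good to about 2 mm. A picture is of the moment at which its call begins: read the wrist's pose just before it. There is no depth.
- manip.hand_in(): hands the job in; it is judged then, once.
The state is a dict: "clock": time; "joint_pos": joint angles; "joint_velocities": joint speeds; "tau": joint torques, N m; "position": TCP position; "ee_rot": TCP orientation; "ft_force": force on the tool from outside, world axes, zero at the start; "torque": the same for the moment, N m; "grip_width": opening from 0.0 (shut) to 1.0 (fully open); "grasp_force": force on a finger pad.
Only numpy, scipy, OpenCV 4.12 (cv2) and the standard library are available. Lean on these libraries where they do the work, as an engineer would, in place of code of your own. Each camera call takes 0.05 s, during which the arm holds its last target. There are 200 camera calls.

## Task

Put the loose trailer-kit parts away in the open drawer: all the small L-shaped spring hangers into the clear case on its right side, all the long axle beams down into the open bay on its left. With the drawer still out, swing the case lid over and press it until it snaps fully shut, and only then push the drawer fully home until it seats at its catch. Leave the drying mudguard, the sanding block and the paint pot where they are.

Things in the scene. Friction and masses are not known exactly. Their poses are not given: they have to be found in the camera images.
- hanger0: Spring-hanger bracket of the kit, dark navy cast resin, about 18 g: a foot 50 x 18 x 8 mm (x, y, z) with an upstand at its +x end, 12 mm long in x, its top 26 mm above the underside. Origin: centre of the foot's underside; z up when it stands on its foot (as it starts). Grasp it across its 18 mm width (y) at the foot. Starts on the bench, any yaw; may be absent
- hanger1: Spring-hanger bracket of the kit, dark navy cast resin, about 18 g: a foot 50 x 18 x 8 mm (x, y, z) with an upstand at its +x end, 12 mm long in x, its top 26 mm above the underside. Origin: centre of the foot's underside; z up when it stands on its foot (as it starts). Grasp it across its 18 mm width (y) at the foot. Starts on the bench, any yaw; may be absent
- hanger2: Spring-hanger bracket of the kit, dark navy cast resin, about 18 g: a foot 50 x 18 x 8 mm (x, y, z) with an upstand at its +x end, 12 mm long in x, its top 26 mm above the underside. Origin: centre of the foot's underside; z up when it stands on its foot (as it starts). Grasp it across its 18 mm width (y) at the foot. Starts on the bench, any yaw; may be absent
- beam0: Axle beam of the kit, dark navy resin, about 30 g: 110 mm long (x), 14 x 14 mm square section with short round stubs at both ends. Origin: its very centre, 7 mm above what it lies on; x along its length. Starts flat on the bench; may be absent
- beam1: Axle beam of the kit, dark navy resin, about 30 g: 110 mm long (x), 14 x 14 mm square section with short round stubs at both ends. Origin: its very centre, 7 mm above what it lies on; x along its length. Starts flat on the bench; may be absent
- beam2: Axle beam of the kit, dark navy resin, about 30 g: 110 mm long (x), 14 x 14 mm square section with short round stubs at both ends. Origin: its very centre, 7 mm above what it lies on; x along its length. Starts flat on the bench; may be absent
- cabinet: Fixed grey steel one-drawer bench module, 250 mm deep (x), 372 wide (y), 90 high, front towards the robot. Origin: on the bench under the middle of its front plane; x points from the front into the module, y to its left side as the robot sees it, z up. The drawer opening reaches to 78 mm above the bench
- kit_drawer (a joint): How far the blue-fronted drawer stands out, m: 0 home; starts 0.155 to 0.175 (end stop 0.18). Slides along the cabinet's x, 2 N of friction. A sprung catch stands in its way from 13 mm out: it takes 8 to 10 N in all to push past it; inside 4 mm it draws the drawer home to 0 and holds it. Let go between 4 and 13 mm, the drawer is not seated
- drawer_face (a point): Centre of the outer face of the drawer's front panel, 40 mm above the bench; axes as the cabinet's (the face looks to -x). Panel: 366 mm wide, 12 thick, 7 to 75 mm above the bench; when home its back lies in the cabinet's front plane. An edge pull, 120 mm long, 5 high, stands 12 mm out of the middle of its top edge; to either side the face is clear to push on
- drawer_bay (a point): On the floor of the drawer's open bay (left half, for the axle beams), 14 mm above the bench, mid-width of the bay and 75 mm behind the panel's inner face; axes as the cabinet's. Bay: 158 mm wide (y), 225 long (x) from the panel to the drawer's back, which stays under the module's top; drawer sides 50 mm high, divider towards the case 34 mm
- case_in (a point): Centre of the inner floor of the clear small-parts case clipped into the right half of the drawer, 17 mm above the bench; axes as the cabinet's. Inside 92 mm (x) by 160 (y), walls 4 thick, rising 33 mm above this floor; outside 100 x 168 mm, its front 12 mm behind the drawer panel's inner face
- case_lid (a joint): Angle of the clear, orange-edged case lid, rad: 0 shut, 1.57 upright, 1.90 fully back (stop). Starts 1.70 to 1.90, leaning back by its own weight (60 g). Let go forward of upright it falls and rests ajar at about 0.1 on a snap catch; pressed near its front edge with about 10 N it snaps past the catch to 0 and stays. Open, it fouls the module if the drawer goes in
- lid_hinge (a point): Middle of the lid's hinge line (along y), at the top of the case's back wall, 50 mm above the bench. Axes turn with the lid: x runs from its front edge to the hinge, z out of its outer face. Lid: 168 mm wide, reaches 107 mm from the hinge, 5 mm thick outward (z) of this line; an orange latch tab, 60 mm wide, hangs 12 mm below its front edge
- lid_lip (a point): On the lid's outer face, in the middle of its width, 100 mm from the hinge, 7 mm from its front edge: where to press. Turns with the lid; 55 mm above the bench when shut
- mudguard: Bystander: navy half-round mudguard standing on its ends, drying, 126 mm long, 36 wide, 57 high. Origin: on the bench under the middle of the arch
- sanding_block: Bystander: cork sanding block 70 x 40 x 25 mm on the bench. Origin: centre of its underside
- paint_pot: Bystander: paint pot with a red cap, 40 mm across, 50 high, standing on the bench. Origin: centre of its underside
Things that resemble listed ones, but are neither listed nor needed, are in the scene too. What is shaped like the beam2 but pink is not meant. Leave any green or pink look-alike of the hanger1 alone.

How it is judged:
By the outcome, as a careful person would: the job done as asked, in the order asked, and still so for the second after the job is handed in, with the robot touching nothing.
Of hanger0, hanger1, hanger2 only 2 to 3 are there at a start; the rules pass over those that are not, and their reading is None.
Of beam0, beam1, beam2 only 2 to 3 are there at a start; the rules pass over those that are not, and their reading is None.
At some moment in a run one of hanger0, hanger1, hanger2, beam0, beam1, beam2 may be knocked a few centimetres aside while the robot is not near it.
Once in a run the grip may slacken for a moment while it holds something.
It also fails if it takes over 210 s, if anything falls off the work surface, if the arm or the gripper's body presses on something with over 40 N, if the wrist force passes 120 N, or if a joint passes its speed limit or range.

## Working session

There is one attempt and no reset: what is moved stays moved. The work goes in short steps, Python scripts to look and compute and a tool call to move; the robot and the scene stay as the last step left them, time stands still between calls to the robot, and variables do not carry over. Pictures are saved under pics/ and viewed, at most 14 in all, crops included, and the job is handed in when it is done.

Besides the shell and the picture viewer there is one more tool, called after "Emit:" as name(argument=value, ...) on one line, values as JSON. step_arm: Moves the arm, as the interface text tells. Its arguments: {"type":"object","properties":{"moves":{"type":"array","items":{"type":"array","items":{"type":"number"}}},"grip_force":{"type":"number"}},"required":["moves"]}

```bash
mkdir -p pics; cat > h.py <<'E'
import numpy as np, cv2
from scipy.spatial.transform import Rotation as R
from workcell import manip
def cam(n):
    o=manip.get_obs(); c=manip.camera(n); K=np.array(c["K"])
    if n=="wrist":
        M=np.array(c["mount"]); T=np.eye(4); T[:3,:3]=R.from_quat(o["ee_rot"]).as_matrix(); T[:3,3]=o["position"]
        W=T@M; Rwc=W[:3,:3]; C=W[:3,3]
    else:
        Rc=cv2.Rodrigues(np.array(c["rvec"],float))[0]; Rwc=Rc.T; C=-Rc.T@np.array(c["tvec"],float).ravel()
    return c["image"],K,Rwc,C
def ray(v,px):
    _,K,Rwc,C=v; d=Rwc@np.linalg.inv(K)@np.array([px[0],px[1],1.]); return C,d/np.linalg.norm(d)
def onz(v,px,z):
    C,d=ray(v,px); return C+d*(z-C[2])/d[2]
def proj(v,p):
    _,K,Rwc,C=v; q=K@(Rwc.T@(np.array(p)-C)); return q[:2]/q[2]
def tri(v1,p1,v2,p2):
    C1,d1=ray(v1,p1);C2,d2=ray(v2,p2)
    A=np.c_[d1,-d2]; s=np.linalg.lstsq(A,C2-C1,rcond=None)[0]
    a=C1+d1*s[0];b=C2+d2*s[1]; return (a+b)/2,np.linalg.norm(a-b)
E
python3 - <<'E'
from h import *
o=manip.get_obs(); print({k:np.round(v,3) for k,v in o.items()}, manip.grip_point_offset)
for n in("top","scene"):
    v=cam(n); cv2.imwrite(f"pics/{n}0.png",v[0]); print(n,v[3],v[1].ravel(), v[2].round(2).tolist())
E
```

```text
{'clock': np.float64(0.0), 'joint_pos': array([-1.356,  0.333, -0.065,  1.461,  0.022,  1.35 , -0.089]), 'joint_velocities': array([-0.001,  0.   , -0.001,  0.001,  0.001,  0.002, -0.   ]), 'tau': array([ 0.0000e+00, -6.2544e+01,  5.0000e-02, -3.9161e+01,  1.6000e-02,
        1.0000e-02, -0.0000e+00]), 'position': array([0.147, 0.607, 0.231]), 'ee_rot': array([ 0.119,  0.993, -0.001, -0.   ]), 'ft_force': array([-0.187,  0.052, -1.317]), 'torque': array([ 0.003,  0.002, -0.085]), 'grasp_force': np.float64(0.0), 'grip_width': np.float64(1.0)} 0.0187
top [ 0.49291461 -0.02690458  1.00273996] [513.29689032   0.         313.75579576   0.         513.29689032
 239.73265097   0.           0.           1.        ] [[-0.03, -0.99, 0.1], [-1.0, 0.03, 0.01], [-0.01, -0.1, -0.99]]
scene [ 1.18458518 -0.12137165  0.85103773] [476.67515065   0.         313.31397111   0.         476.67515065
 240.98294262   0.           0.           1.        ] [[0.15, 0.81, -0.57], [0.99, -0.12, 0.1], [0.01, -0.58, -0.81]]
```

View pics/top0.png

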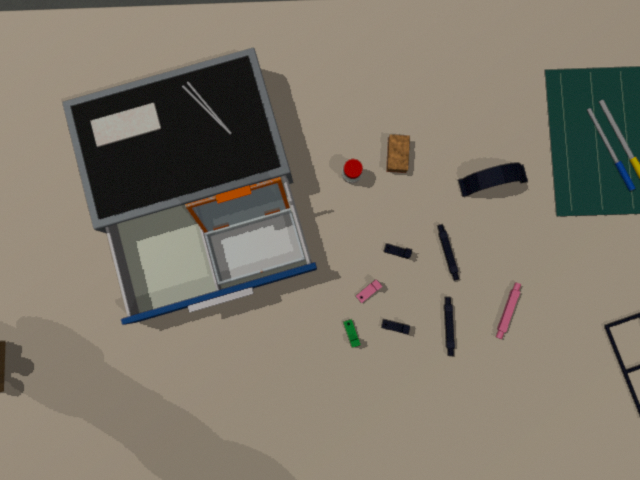

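View pics/scene0.png

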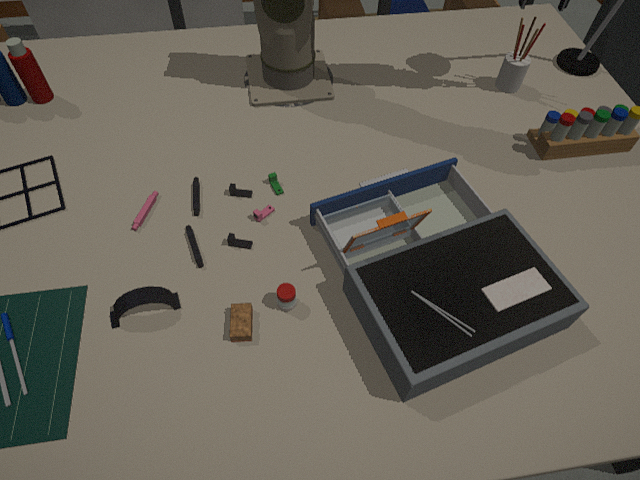

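Top view: hangers at (398,251) and (396,326), and beams at (448,252) and (450,326). The look-alikes are green at (352,333) and pink at (369,291) and (509,310). In the scene view the hanger upstands are at their left ends, towards −y. The lid is open with the case to the right of the divider. Next I measure these and enlarge the candidates.

```bash
python3 - <<'E'
from h import *
t=cam("top"); s=cam("scene")
def blobs(v,roi,thr=62):
    im=v[0]; m=(im.max(2)<thr).astype(np.uint8); k=np.zeros_like(m); x0,y0,x1,y1=roi; k[y0:y1,x0:x1]=m[y0:y1,x0:x1]
    cs,_=cv2.findContours(k,cv2.RETR_EXTERNAL,cv2.CHAIN_APPROX_NONE)
    return [(cv2.minAreaRect(c),c) for c in cs if cv2.contourArea(c)>60]
T=blobs(t,(330,180,545,400)); S=blobs(s,(110,160,330,300))
for r,c in T: 
    b=cv2.boxPoints(r); w=np.array([onz(t,p,.007) for p in b])
    print("T",np.round(r[0],1),np.round(r[1],1),round(r[2],1),"z7 ctr",w.mean(0).round(4),"sides",np.linalg.norm(w[1]-w[0]).round(4),np.linalg.norm(w[2]-w[1]).round(4))
for r,c in S: print("S",np.round(r[0],1),np.round(r[1],1))
for r,c in T:
  for q,d in S:
    p,e=tri(t,r[0],s,q[0])
    if e<.008 and -.02<p[2]<.05: print(np.round(r[0]),np.round(q[0]),p.round(4),round(e,4))
# blue panel
for n,v in(("t",t),("s",s)):
    h=cv2.cvtColor(v[0],cv2.COLOR_BGR2HSV); m=cv2.inRange(h,(105,120,50),(125,255,255))
    cs,_=cv2.findContours(m,cv2.RETR_EXTERNAL,cv2.CHAIN_APPROX_NONE)
    for c in cs:
        if cv2.contourArea(c)>200:
            r=cv2.minAreaRect(c);b=cv2.boxPoints(r);print(n,"blue",b.round(1).tolist(), np.round(cv2.approxPolyDP(c,4,True)[:,0]).tolist())
            print([onz(v,p,.075).round(4).tolist() for p in b])
a=cv2.resize(t[0][200:380,320:540],None,fx=3.4,fy=3.2,interpolation=cv2.INTER_CUBIC); cv2.imwrite("pics/c1.png",cv2.convertScaleAbs(a,alpha=1.6))
a=cv2.resize(t[0][170:330,90:330],None,fx=3.3,fy=3.3,interpolation=cv2.INTER_CUBIC); cv2.imwrite("pics/c2.png",a)
E
```

```text
T [395.5 326.4] [27.9  8.7] 14.0 z7 ctr [ 0.4261 -0.1677  0.007 ] sides 0.0166 0.053
T [449. 326.] [58.4  8.3] 86.8 z7 ctr [ 0.4242 -0.2697  0.007 ] sides 0.0158 0.11
T [397.6 250.9] [26.9  9.7] 14.0 z7 ctr [ 0.5707 -0.1784  0.007 ] sides 0.019 0.052
T [448. 252.] [57.4  8.3] 73.6 z7 ctr [ 0.5659 -0.2757  0.007 ] sides 0.0162 0.1109
T [492.5 188. ] [16. 69.] 90.0 z7 ctr [ 0.6887 -0.3698  0.007 ] sides 0.1349 0.0319
S [147.5 293. ] [61. 12.]
S [238.9 242.3] [24.7 12. ]
S [193.9 246.2] [44.   6.4]
S [319.5 214. ] [22. 19.]
S [240.1 190.7] [23.1 11.5]
S [196. 196.] [38.  6.]
[396. 326.] [240. 191.] [ 0.4264 -0.1664  0.0104] 0.0017
[449. 326.] [196. 196.] [ 0.4239 -0.2692  0.0051] 0.0018
[398. 251.] [239. 242.] [ 0.5708 -0.1783  0.0056] 0.0008
[448. 252.] [194. 246.] [ 0.5659 -0.2755  0.0038] 0.002
[492. 188.] [148. 293.] [ 0.6843 -0.3611  0.0294] 0.0019
t blue [[120.9000015258789, 318.1000061035156], [314.3999938964844, 261.8999938964844], [316.3999938964844, 268.79998779296875], [122.9000015258789, 325.0]] [[315, 264], [122, 322], [307, 271]]
[[0.4595, 0.3339, 0.075], [0.5501, -0.0169, 0.075], [0.5375, -0.0202, 0.075], [0.4471, 0.3301, 0.075]]
s blue [[310.5, 203.3000030517578], [455.3999938964844, 157.10000610351562], [457.20001220703125, 162.60000610351562], [312.20001220703125, 208.8000030517578]] [[456, 159], [311, 205]]
[[0.5411, -0.0172, 0.075], [0.4508, 0.3336, 0.075], [0.4685, 0.3319, 0.075], [0.5567, -0.0158, 0.075]]
s blue [[390.0, 0.0], [427.0, 0.0], [427.0, 13.0], [390.0, 13.0]] [[390, 9], [427, 11], [422, 0], [392, 0]]
[[-0.2464, 0.3537, 0.075], [-0.2318, 0.4699, 0.075], [-0.1577, 0.4478, 0.075], [-0.172, 0.3351, 0.075]]
```

View pics/c1.png

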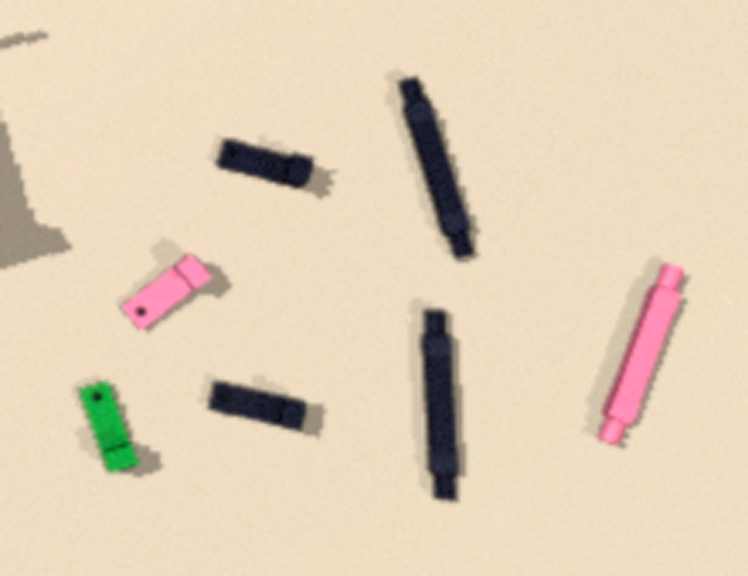

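View pics/c2.png

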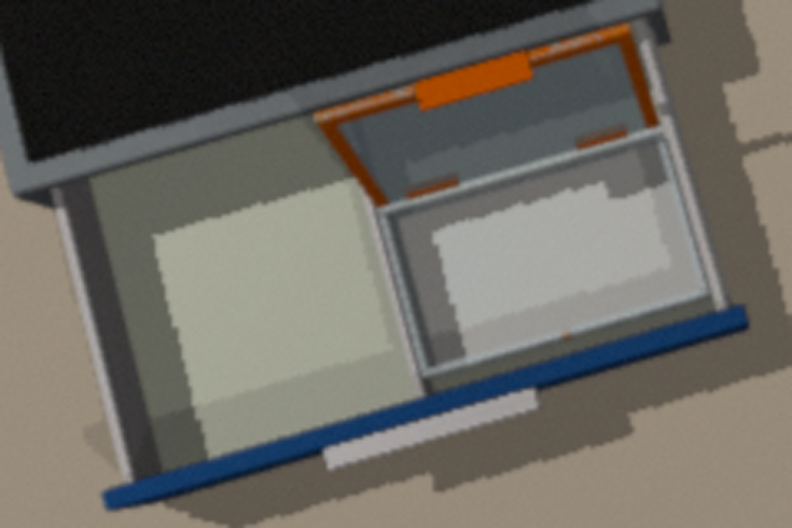

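The enlarged crop confirms two navy hangers, each with its upstand at the right end, and two navy beams. The pink and green pieces are the look-alikes. Case rim corners in the full top image are about (219,284), (304,259), (206,233) and (291,209). Next come the drawer frame, the axes and the deltas.

```bash
cat >> h.py <<'E'
psi=np.arctan2(.0905,.351); cx=np.array([np.cos(psi),np.sin(psi),0]); cy=np.array([-np.sin(psi),np.cos(psi),0]); P=np.array([.499,.157,0])
def uw(p): d=np.array(p)-P; return np.array([d@cx,d@cy])
def xy(u,w): return (P+u*cx+w*cy)[:2]
def delta(x,y,z,yaw):
    "mm + turn about z (rad) to bring tool y to world angle yaw (deg, mod 180)"
    o=manip.get_obs(); m=R.from_quat(o["ee_rot"]).as_matrix(); a=np.degrees(np.arctan2(m[1,1],m[0,1]))
    d=(yaw-a+90)%180-90
    print("d mm",((np.array([x,y,z])-o["position"])*1000).round(1),"turn",round(np.radians(d),3),"tilt",m[:,2].round(3),"pos",np.round(o["position"],4),"yaw",round(a,1),"t",round(float(o["clock"]),1),"F",np.round(o["ft_force"],1))
E
python3 - <<'E'
from h import *
t=cam("top"); print(np.degrees(psi))
for n,p in dict(cfl=(218.8,283.6),cfr=(304.5,258.8),cbl=(206,233),cbr=(290.6,209.4)).items(): print(n,(uw(onz(t,p,.05))*1000).round(1))
c2=lambda x,y:(x/3.3+90,y/3.3+170)
for n,p,z in [("div",(380,200),.048),("div",(420,392),.048),("lside",(62,190),.064),("lside",(127,475),.064),("rside",(645,30),.064),("rside",(722,305),.064),("cabfrontL",(17,197),.09),("cabfrontR",(662,12),.09),("panelL",(105,495),.075),("panelR",(746,312),.075)]: print(n,(uw(onz(t,c2(*p),z))*1000).round(1))
for n,a,b,z in [("beamA",(449.0,297),(450.7,356),.007),("beamB",(440,225),(457,280),.007)]:
    pa,pb=onz(t,a,z),onz(t,b,z); print(n,((pa+pb)/2).round(4),np.linalg.norm(pa-pb).round(4),np.degrees(np.arctan2(*(pa-pb)[1::-1])).round(1))
im=t[0]; m=(im.max(2)<62).astype(np.uint8); cs,_=cv2.findContours(m[180:400,330:430].copy(),cv2.RETR_EXTERNAL,cv2.CHAIN_APPROX_NONE)
for c in cs:
    if cv2.contourArea(c)>100:
        w=np.array([onz(t,(q[0,0]+330,q[0,1]+180),.008)[:2] for q in c]); r=cv2.minAreaRect((w*1000).astype(np.float32)); print("hanger",np.round(r[0],1),np.round(r[1],1),r[2])
delta(.5,.3,.25,-10)
E
```

```text
14.457951192132505
cfl [18.3  0.2]
cfr [  18.2 -165.2]
cbl [116.3  -1.3]
cbr [ 114.9 -165.8]
div [121.5  -0.5]
div [10.   5.8]
lside [174.2 167.1]
lside [ 10.  170.2]
rside [ 170.1 -172.4]
rside [   8.6 -171.1]
cabfrontL [171.1 182.2]
cabfrontR [ 171.  -184.3]
panelL [  2.1 180.3]
panelR [   0.5 -182.7]
beamA [ 0.4232 -0.2712  0.007 ] 0.1113 -1.6
beamB [ 0.5649 -0.2766  0.007 ] 0.1111 13.9
hanger [ 426.2 -167.5] [52.9 16.6] 74.4178237915039
hanger [ 570.8 -178.3] [52.  18.5] 74.10179901123047
d mm [ 352.8 -307.3   19. ] turn -1.508 tilt [-0.    -0.001 -1.   ] pos [0.1472 0.6073 0.231 ] yaw 76.4 t 0.2 F [-0.3  0.2  0.2]
```

Emit:
step_arm(moves=[[0, 35, -31, 2, 0, 0, -0.15], [0, 70, -62, 4, 0, 0, -0.3], [0, 106, -92, 6, 0, 0, -0.45], [0, 141, -123, 8, 0, 0, -0.6], [0, 176, -154, 10, 0, 0, -0.75], [0, 212, -185, 12, 0, 0, -0.9], [0, 247, -215, 14, 0, 0, -1.05], [0, 282, -246, 16, 0, 0, -1.2], [0, 318, -277, 18, 0, 0, -1.35], [0, 353, -307, 19, 0, 0, -1.5]])

```text
clock: 1.25
position: [0.5015, 0.2989, 0.2507]
ee_rot: [0.766, 0.643, 0.0, 0.0]
ft_force: [1.1, 0.3, -0.0]
grip_width: 1.002
grasp_force: 0.0
```

Emit:
step_arm(moves=[[0, 7, -40, 0, 0, 0, 0], [0, 14, -85, 0, 0, 0, 0], [0, 20, -130, 0, 0, 0, 0], [0, 27, -175, 0, 0, 0, 0], [0, 34, -220, 0, 0, 0, -0.03], [0, 40, -265, -10, 0, 0, -0.06], [0, 47, -310, -30, 0, 0, -0.1], [0, 54, -355, -50, 0, 0, -0.1], [0, 60, -400, -70, 0, 0, -0.1], [0, 60, -440, -90, 0, 0, -0.1]])

```text
clock: 2.25
position: [0.5604, -0.1418, 0.1597]
ee_rot: [0.795, 0.607, 0.0, 0.0]
ft_force: [1.3, -0.1, -1.1]
grip_width: 1.0
grasp_force: 0.0
```

```bash
python3 - <<'E'
from h import *
delta(.5689,-.185,.003,-15.7)
v=cam("wrist"); cv2.imwrite("pics/w1.png",v[0])
t=cam("top"); 
for p in [(.5708,-.1783,.008),(.4262,-.1675,.008)]: print(proj(v,p),proj(t,p))
m=(v[0].max(2)<50).astype(np.uint8); cs,_=cv2.findContours(m,cv2.RETR_EXTERNAL,cv2.CHAIN_APPROX_NONE)
for c in cs:
    if cv2.contourArea(c)>300: r=cv2.minAreaRect(c); print(np.round(r[0]),np.round(r[1]),onz(v,r[0],.008).round(4))
E
```

```text
d mm [   8.5  -43.2 -156.7] turn -0.007 tilt [ 0.001 -0.    -1.   ] pos [ 0.5604 -0.1418  0.1597] yaw -15.3 t 2.2 F [ 1.3 -0.1 -1.1]
[337.3405249  258.64925013] [397.63906586 250.79536193]
[186.51123236 286.52778523] [395.50427986 326.36870771]
[359. 349.] [ 15. 108.] [ 0.5678 -0.2759  0.008 ]
[320. 371.] [216. 639.] [ 0.523  -0.2908  0.008 ]
[340. 261.] [19. 52.] [ 0.5725 -0.1813  0.008 ]
```

View pics/w1.png

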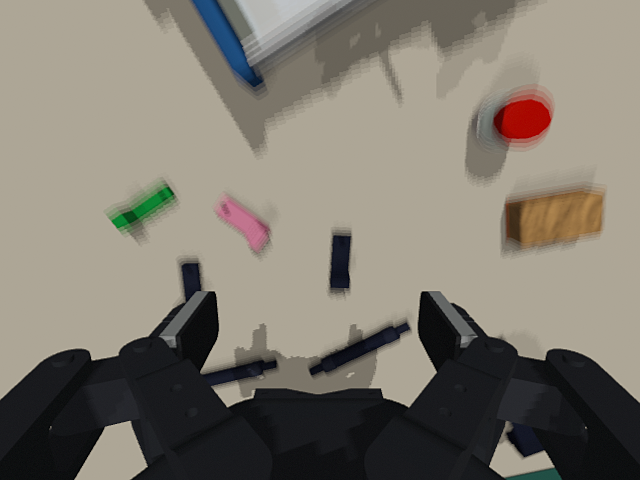

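The wrist view shows hanger B at (340,261), where the prediction was (337,259), with the pink look-alike well clear. I'll grasp it now.

Emit:
step_arm(moves=[[0.3, 5, -22, -20, 0, 0, 0], [0.4, 9, -43, -50, 0, 0, 0], [0.4, 9, -43, -90, 0, 0, 0], [0.4, 9, -43, -120, 0, 0, 0], [0.4, 9, -43, -140, 0, 0, 0], [0.4, 9, -43, -156, 0, 0, 0], [0.4, 9, -43, -156, 0, 0, 0], [1, 9, -43, -156, 0, 0, 0], [1, 9, -43, -156, 0, 0, 0], [1, 9, -43, -156, 0, 0, 0]], grip_force=40)

```text
clock: 3.35
position: [0.5702, -0.1827, 0.0058]
ee_rot: [0.795, 0.607, 0.001, 0.001]
ft_force: [0.0, 0.1, 5.3]
grip_width: 0.195
grasp_force: 39.3
```

Emit:
step_arm(moves=[[1, 0, 0, 0, 0, 0, 0], [1, 0, 0, 0, 0, 0, 0], [1, 0, 0, 0, 0, 0, 0], [1, 0, 0, 10, 0, 0, 0], [1, 0, 0, 40, 0, 0, 0], [1, 0, 0, 80, 0, 0, 0], [1, 0, 0, 120, 0, 0, 0], [1, 0, 0, 150, 0, 0, 0], [1, 0, 0, 170, 0, 0, 0], [1, 0, 0, 170, 0, 0, 0]])

```text
clock: 4.35
position: [0.5706, -0.1833, 0.1783]
ee_rot: [0.795, 0.607, 0.002, 0.002]
ft_force: [0.3, -0.1, -0.1]
grip_width: 0.196
grasp_force: 39.1
```

```bash
python3 - <<'E'
from h import *
print(manip.get_obs()["grip_width"],manip.get_obs()["grasp_force"])
x,y=xy(62,-45); delta(x,y,.02,14.5)
v=cam("wrist"); cv2.imwrite("pics/w2.png",v[0])
E
```

```text
0.19553765982742222 39.14601042866707
d mm [ 71200.  -27755.1   -158.3] turn 0.52 tilt [ 0.006 -0.    -1.   ] pos [ 0.5706 -0.1833  0.1783] yaw -15.3 t 4.3 F [ 0.3 -0.1 -0.1]
```

View pics/w2.png

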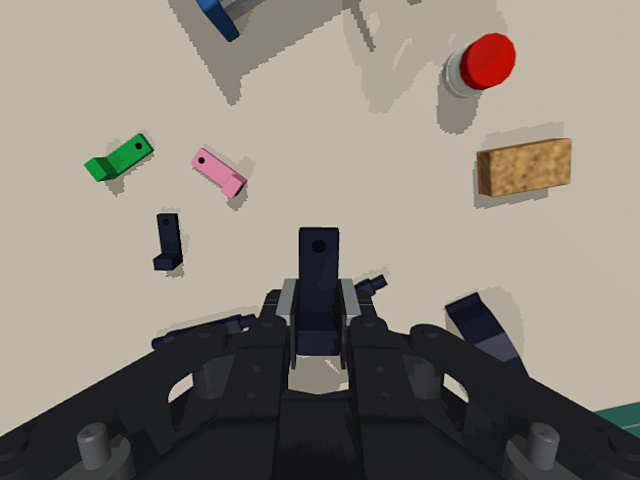

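Hanger B is held across its foot, upright between the pads at about (318,290). On to the case.

```bash
sed -i 's/return (P+u\*cx+w\*cy)\[:2\]/return (P+(u*cx+w*cy)*.001)[:2]/' h.py; python3 - <<'E'
from h import *
x,y=xy(62,-47); print(x,y); delta(x,y,.026,14.5)
E
```

```text
0.5707709929916539 0.12696794104640907
d mm [   0.9  309.8 -150.2] turn 0.52 tilt [ 0.003 -0.    -1.   ] pos [ 0.5699 -0.1828  0.1762] yaw -15.3 t 4.4 F [-0.3  0.4 -0.3]
```

Emit:
step_arm(moves=[[1, 0, 35, 0, 0, 0, 0.06], [1, 0, 70, 0, 0, 0, 0.12], [1, 0, 105, 0, 0, 0, 0.18], [1, 0, 140, 0, 0, 0, 0.24], [1, 0, 175, 0, 0, 0, 0.3], [1, 0, 210, 0, 0, 0, 0.36], [1, 0, 245, 0, 0, 0, 0.42], [1, 0, 280, 0, 0, 0, 0.48], [1, 1, 310, 0, 0, 0, 0.52], [1, 1, 310, -30, 0, 0, 0.52]])

```text
clock: 5.4
position: [0.5716, 0.1337, 0.1464]
ee_rot: [0.609, 0.793, 0.003, 0.001]
ft_force: [1.0, 0.1, -0.7]
grip_width: 0.193
grasp_force: 39.2
```

```bash
python3 - <<'E'
from h import *
o=manip.get_obs(); print(o["grip_width"],o["grasp_force"])
x,y=xy(62,-47); delta(x,y,.025,14.5)
v=cam("wrist"); cv2.imwrite("pics/w3.png",v[0])
E
```

```text
0.1927850651215527 39.16036918759346
d mm [  -0.9   -6.7 -121.4] turn -0.008 tilt [ 0.005  0.004 -1.   ] pos [0.5716 0.1337 0.1464] yaw 14.9 t 5.4 F [ 1.   0.1 -0.7]
```

View pics/w3.png

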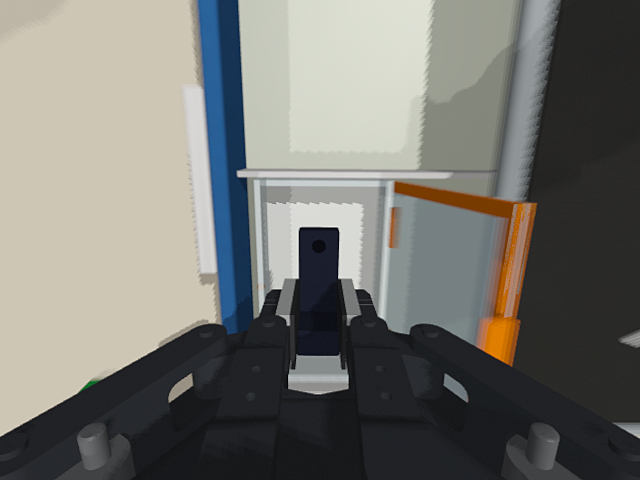

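The hanger hangs over the case, and the far case wall runs from (250,183) to (390,183). I'll lower it.

Emit:
step_arm(moves=[[1, 0, -2, -20, 0, 0, 0], [1, 0, -2, -40, 0, 0, 0], [1, 0, -2, -60, 0, 0, 0], [1, 0, -2, -75, 0, 0, 0], [1, 0, -2, -75, 0, 0, 0], [1, 0, -2, -75, 0, 0, 0]])

```text
clock: 6.05
position: [0.5704, 0.1251, 0.0696]
ee_rot: [0.612, 0.79, -0.0, 0.0]
ft_force: [0.4, 0.2, 0.3]
grip_width: 0.197
grasp_force: 39.2
```

```bash
python3 - <<'E'
from h import *
x,y=xy(62,-47); delta(x,y,.025,14.5)
E
```

```text
d mm [  0.4   1.9 -44.6] turn 0.001 tilt [-0. -0. -1.] pos [0.5704 0.1251 0.0696] yaw 14.5 t 6.0 F [0.4 0.2 0.3]
```

Emit:
step_arm(moves=[[1, 0, 2, -20, 0, 0, 0], [1, 0, 2, -35, 0, 0, 0], [1, 0, 2, -42, 0, 0, 0], [1, 0, 2, -45, 0, 0, 0], [1, 0, 2, -45, 0, 0, 0], [0.72, 0, 2, -45, 0, 0, 0], [0.65, 0, 2, -45, 0, 0, 0], [0.65, 0, 2, -45, 0, 0, 0], [0.65, 0, 2, -35, 0, 0, 0], [0.65, 0, 2, 0, 0, 0, 0]])

```text
clock: 7.05
position: [0.5681, 0.1269, 0.0676]
ee_rot: [0.612, 0.791, -0.002, -0.001]
ft_force: [0.6, 0.7, 0.5]
grip_width: 0.347
grasp_force: 0.0
```

Emit:
step_arm(moves=[[0.65, 0, 0, 40, 0, 0, 0], [0.5, 0, -40, 80, 0, 0, -0.06], [0.4, -15, -80, 90, 0, 0, -0.12], [0.4, -35, -120, 90, 0, 0, -0.18], [0.4, -55, -160, 90, 0, 0, -0.24], [0.4, -75, -200, 90, 0, 0, -0.3], [0.4, -100, -235, 90, 0, 0, -0.36], [0.4, -120, -265, 90, 0, 0, -0.42], [0.4, -140, -300, 80, 0, 0, -0.5], [0.4, -146, -300, 70, 0, 0, -0.52]])

```text
clock: 8.05
position: [0.4223, -0.177, 0.1401]
ee_rot: [0.798, 0.603, 0.001, 0.001]
ft_force: [-0.2, 1.1, -0.0]
grip_width: 0.601
grasp_force: 0.0
```

```bash
python3 - <<'E'
from h import *
o=manip.get_obs(); print(o["grip_width"],o["grasp_force"])
delta(.4243,-.1742,.004,-15.6)
v=cam("wrist"); t=cam("top"); cv2.imwrite("pics/t2.png",cv2.resize(t[0][150:400,90:540],None,fx=1.7,fy=1.7))
m=(t[0].max(2)<62).astype(np.uint8); cs,_=cv2.findContours(m[180:400,330:545].copy(),cv2.RETR_EXTERNAL,cv2.CHAIN_APPROX_NONE)
for c in cs:
    if cv2.contourArea(c)>60: r=cv2.minAreaRect(c); print("T",np.array(r[0])+(330,180),np.round(r[1]))
E
```

```text
0.601384683219746 0.0
d mm [   2.     2.8 -136.1] turn 0.004 tilt [ 0.002  0.    -1.   ] pos [ 0.4223 -0.177   0.1401] yaw -15.9 t 8.1 F [-0.2  1.1 -0. ]
T [407.70341492 336.56344604] [55. 91.]
T [448. 252.] [57.  8.]
T [492.5 188. ] [16. 69.]
```

View pics/t2.png

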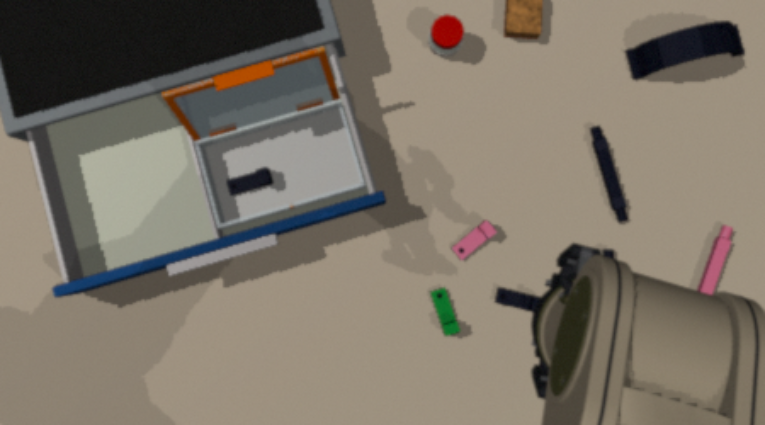

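Hanger B lies in the case (crop about (250,181)). Hanger A's foot end is still at its old place. I'll grasp it next.

Emit:
step_arm(moves=[[0.4, 2, 2, -30, 0, 0, 0], [0.4, 2, 2, -65, 0, 0, 0], [0.4, 2, 2, -100, 0, 0, 0], [0.4, 2, 2, -125, 0, 0, 0], [0.4, 2, 2, -135, 0, 0, 0], [0.4, 2, 2, -135, 0, 0, 0], [1, 2, 2, -135, 0, 0, 0], [1, 2, 2, -135, 0, 0, 0], [1, 2, 2, -135, 0, 0, 0], [1, 2, 2, -135, 0, 0, 0]])

```text
clock: 9.15
position: [0.4274, -0.1706, 0.0057]
ee_rot: [0.795, 0.607, 0.001, 0.001]
ft_force: [-1.5, 0.6, 8.1]
grip_width: 0.198
grasp_force: 38.9
```

Emit:
step_arm(moves=[[1, 0, 0, 0, 0, 0, 0], [1, 0, 0, 10, 0, 0, 0], [1, 0, 0, 40, 0, 0, 0], [1, 0, 0, 80, 0, 0, 0], [1, 0, 0, 120, 0, 0, 0], [1, 0, 0, 150, 0, 0, 0], [1, 0, 0, 160, 0, 0, 0], [1, 0, 0, 160, 0, 0, 0]])

```text
clock: 9.95
position: [0.4271, -0.1707, 0.166]
ee_rot: [0.795, 0.607, 0.002, 0.001]
ft_force: [0.8, 0.5, -1.3]
grip_width: 0.198
grasp_force: 42.4
```

```bash
python3 - <<'E'
from h import *
o=manip.get_obs(); print(o["grip_width"],o["grasp_force"])
x,y=xy(62,-128); delta(x,y,.15,14.5)
v=cam("wrist"); m=(v[0].max(2)<50).astype(np.uint8)[100:300,200:450]
ys,xs=np.nonzero(m[:150]); print(xs.min()+200,xs.max()+200,ys.min()+100)
E
```

```text
0.19822089832117346 42.44753301143646
d mm [163.9 219.2 -16. ] turn 0.52 tilt [ 0.004  0.001 -1.   ] pos [ 0.4271 -0.1707  0.166 ] yaw -15.3 t 9.9 F [ 0.8  0.5 -1.3]
260 363 111
```

Emit:
step_arm(moves=[[1, 20, 27, 0, 0, 0, 0.06], [1, 41, 55, 0, 0, 0, 0.12], [1, 62, 82, 0, 0, 0, 0.18], [1, 82, 110, 0, 0, 0, 0.24], [1, 103, 137, 0, 0, 0, 0.3], [1, 123, 165, 0, 0, 0, 0.36], [1, 144, 192, 0, 0, 0, 0.44], [1, 164, 219, 0, 0, 0, 0.52], [1, 164, 219, -40, 0, 0, 0.52], [1, 164, 219, -70, 0, 0, 0.52]])

```text
clock: 11.0
position: [0.5892, 0.0491, 0.0907]
ee_rot: [0.612, 0.791, -0.001, -0.001]
ft_force: [-0.3, -0.4, -0.9]
grip_width: 0.198
grasp_force: 42.5
```

Emit:
step_arm(moves=[[1, 0, 0, 0, 0, 0, 0], [1, 0, 0, 0, 0, 0, 0]])

```text
clock: 11.2
position: [0.5896, 0.0478, 0.0936]
ee_rot: [0.613, 0.79, -0.001, -0.001]
ft_force: [0.4, -1.0, -0.0]
grip_width: 0.19
grasp_force: 42.5
```

```bash
python3 - <<'E'
from h import *
o=manip.get_obs(); print(o["grip_width"],o["grasp_force"])
x,y=xy(62,-128); delta(x,y,.025,14.5)
v=cam("wrist"); m=(v[0].max(2)<50).astype(np.uint8)[100:300,200:450]
cv2.imwrite("pics/w4.png",v[0])
E
```

```text
0.1899277786537736 42.534363716840744
d mm [  1.4   0.8 -68.6] turn 0.001 tilt [-0.002 -0.001 -1.   ] pos [0.5896 0.0478 0.0936] yaw 14.5 t 11.2 F [ 0.4 -1.  -0. ]
```

View pics/w4.png

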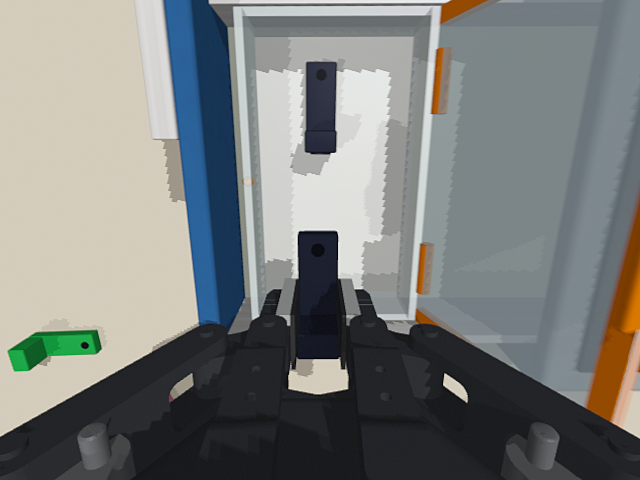

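Hanger B stands flat in the case at (320,107). Hanger A is held at (318,290) with its upstand inside the near wall. I'll lower it and release.

Emit:
step_arm(moves=[[1, 1, 1, -20, 0, 0, 0], [1, 1, 1, -40, 0, 0, 0], [1, 1, 1, -58, 0, 0, 0], [1, 1, 1, -68, 0, 0, 0], [1, 1, 1, -68, 0, 0, 0], [0.72, 1, 1, -68, 0, 0, 0], [0.65, 1, 1, -68, 0, 0, 0], [0.65, 1, 1, -68, 0, 0, 0], [0.65, 1, 1, -50, 0, 0, 0], [0.65, 1, 1, -10, 0, 0, 0]])

```text
clock: 12.25
position: [0.5892, 0.0493, 0.0827]
ee_rot: [0.612, 0.791, -0.002, -0.002]
ft_force: [0.9, 0.8, 0.5]
grip_width: 0.351
grasp_force: 0.0
```

Emit:
step_arm(moves=[[0.65, 0, 0, 40, 0, 0, 0], [0.5, 0, -30, 70, 0, 0, -0.1], [0.4, -5, -70, 100, 0, 0, -0.25], [0.4, -8, -110, 100, 0, 0, -0.4], [0.4, -12, -150, 100, 0, 0, -0.55], [0.4, -15, -195, 100, 0, 0, -0.7], [0.4, -18, -235, 100, 0, 0, -0.85], [0.4, -22, -275, 90, 0, 0, -1], [0.4, -24, -310, 80, 0, 0, -1.15], [0.4, -24, -325, 70, 0, 0, -1.3]])

```text
clock: 13.25
position: [0.5659, -0.2798, 0.1549]
ee_rot: [0.967, 0.254, 0.0, 0.001]
ft_force: [0.1, 0.1, 0.3]
grip_width: 0.595
grasp_force: 0.0
```

```bash
python3 - <<'E'
from h import *
o=manip.get_obs(); print(o["grip_width"],o["joint_pos"].round(2))
delta(.5649,-.2766,.006,103.9); t=cam("top")
m=(t[0].max(2)<62).astype(np.uint8); cs,_=cv2.findContours(m[180:400,330:545].copy(),cv2.RETR_EXTERNAL,cv2.CHAIN_APPROX_NONE)
for c in cs:
    if cv2.contourArea(c)>60: r=cv2.minAreaRect(c); print("T",np.array(r[0])+(330,180),np.round(r[1]),r[2])
v=cam("wrist"); cv2.imwrite("pics/w5.png",np.hstack([v[0][::2,::2],cv2.resize(t[0][170:330,90:330],None,fx=1.6,fy=1.5)]))
E
```

```text
0.5947197216459028 [-0.25  0.51  0.87  1.58 -0.41  1.24 -0.37]
d mm [  -1.     3.2 -148.9] turn -0.271 tilt [ 0.001 -0.002 -1.   ] pos [ 0.5659 -0.2798  0.1549] yaw -60.6 t 13.2 F [0.1 0.1 0.3]
T [448. 311.] [28.  8.] 90.0
T [468.23799133 247.38047791] [57. 52.] 76.82744598388672
T [500. 195.] [30. 84.] 90.0
```

View pics/w5.png

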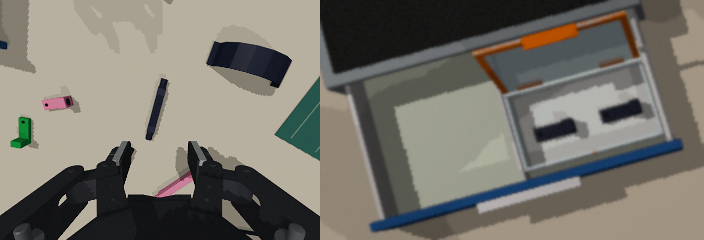

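Both hangers lie in the case. In the wrist view beam B is at about (314,216) full-size. I'll check it against the prediction.

```bash
python3 - <<'E'
from h import *
v=cam("wrist"); print(proj(v,(.5649,-.2766,.007)),proj(v,(.4232,-.2712,.007)))
m=(v[0].max(2)<55).astype(np.uint8)[100:290,250:380]; cs,_=cv2.findContours(m,cv2.RETR_EXTERNAL,cv2.CHAIN_APPROX_NONE)
for c in cs:
    if cv2.contourArea(c)>300:
        r=cv2.minAreaRect(c); b=cv2.boxPoints(r)+[250,100]; w=np.array([onz(v,p,.007) for p in b]); e=[w[1]-w[0],w[2]-w[1]]; e=max(e,key=np.linalg.norm)
        print(b.mean(0),w.mean(0).round(4),np.linalg.norm(e).round(3),np.degrees(np.arctan2(e[1],e[0])))
delta(.5649,-.2766,.006,103.9)
E
```

```text
[315.26911012 226.30591389] [239.38275688 345.9033279 ]
[310.97170162 230.34904289] [ 0.558  -0.2756  0.007 ] 0.094 13.479068859557946
d mm [  -1.7   -0.3 -148.1] turn -0.281 tilt [-0.001 -0.    -1.   ] pos [ 0.5666 -0.2763  0.1541] yaw -60.0 t 13.4 F [0.2 0.4 0.7]
```

Emit:
step_arm(moves=[[0.4, -1, 0, -20, 0, 0, -0.14], [0.4, -1, 0, -50, 0, 0, -0.28], [0.4, -1, 0, -90, 0, 0, -0.28], [0.4, -1, 0, -125, 0, 0, -0.28], [0.4, -1, 0, -147, 0, 0, -0.28], [0.4, -1, 0, -147, 0, 0, -0.28], [1, -1, 0, -147, 0, 0, -0.28], [1, -1, 0, -147, 0, 0, -0.28], [1, -1, 0, -147, 0, 0, -0.28], [1, -1, 0, -147, 0, 0, -0.28]], grip_force=60)

```text
clock: 14.4
position: [0.5675, -0.2757, 0.0095]
ee_rot: [0.993, 0.122, 0.001, 0.0]
ft_force: [-0.9, 1.3, 8.2]
grip_width: 0.132
grasp_force: 58.7
```

Emit:
step_arm(moves=[[1, 0, 0, 0, 0, 0, 0], [1, 0, 0, 10, 0, 0, 0], [1, 0, 0, 50, 0, 0, 0], [1, 0, 0, 100, 0, 0, 0], [1, 0, 0, 150, 0, 0, 0], [1, 0, 0, 190, 0, 0, 0], [1, 0, 0, 200, 0, 0, 0], [1, 0, 0, 200, 0, 0, 0]])

```text
clock: 15.2
position: [0.5668, -0.2761, 0.2099]
ee_rot: [0.993, 0.122, 0.002, 0.001]
ft_force: [0.2, -0.1, -1.1]
grip_width: 0.137
grasp_force: 58.8
```

```bash
python3 - <<'E'
from h import *
o=manip.get_obs(); print(o["grip_width"],o["grasp_force"],o["joint_pos"].round(2))
x,y=xy(78,115); delta(x,y,.15,104.5); print(x,y)
E
```

```text
0.13683243257135785 58.78912389278412 [-0.31  0.49  0.96  1.52 -0.41  1.34 -0.64]
d mm [-21.  564.  -59.9] turn 0.009 tilt [ 0.004 -0.001 -1.   ] pos [ 0.5668 -0.2761  0.2099] yaw -76.0 t 15.2 F [ 0.2 -0.1 -1.1]
0.5458178446143592 0.28783229504088703
```

Emit:
step_arm(moves=[[1, -2, 40, 0, 0, 0, 0], [1, -4, 85, 0, 0, 0, 0], [1, -6, 130, 0, 0, 0, 0], [1, -8, 175, 0, 0, 0, 0], [1, -9, 220, 0, 0, 0, 0], [1, -11, 265, 0, 0, 0, 0], [1, -12, 310, 0, 0, 0, 0], [1, -14, 355, 0, 0, 0, 0], [1, -16, 400, 0, 0, 0, 0.01], [1, -17, 445, 0, 0, 0, 0.01]])

```text
clock: 16.2
position: [0.5479, 0.1713, 0.206]
ee_rot: [0.992, 0.127, -0.001, 0.0]
ft_force: [1.8, 0.8, -0.6]
grip_width: 0.135
grasp_force: 58.8
```

Emit:
step_arm(moves=[[1, -1, 45, 0, 0, 0, 0], [1, -3, 90, 0, 0, 0, 0], [1, -4, 119, -20, 0, 0, 0], [1, -4, 119, -60, 0, 0, 0], [1, -4, 119, -100, 0, 0, 0], [1, -4, 119, -120, 0, 0, 0], [1, -4, 119, -120, 0, 0, 0], [1, -4, 119, -120, 0, 0, 0]])

```text
clock: 17.0
position: [0.545, 0.288, 0.0871]
ee_rot: [0.992, 0.126, -0.0, 0.001]
ft_force: [-0.0, 0.3, -0.4]
grip_width: 0.133
grasp_force: 58.8
```

```bash
python3 - <<'E'
from h import *
o=manip.get_obs(); print(o["grip_width"],o["grasp_force"],o["joint_pos"].round(2))
x,y=xy(78,115); delta(x,y,.025,104.5)
v=cam("wrist"); cv2.imwrite("pics/w6.png",v[0])
E
```

```text
0.13268652729899996 58.83748948574066 [-1.16  0.54  0.79  1.68 -0.42  1.1  -1.56]
d mm [  0.8  -0.2 -62.1] turn -0.0 tilt [-0.001 -0.001 -1.   ] pos [0.545  0.288  0.0871] yaw -75.5 t 17.0 F [-0.   0.3 -0.4]
```

View pics/w6.png

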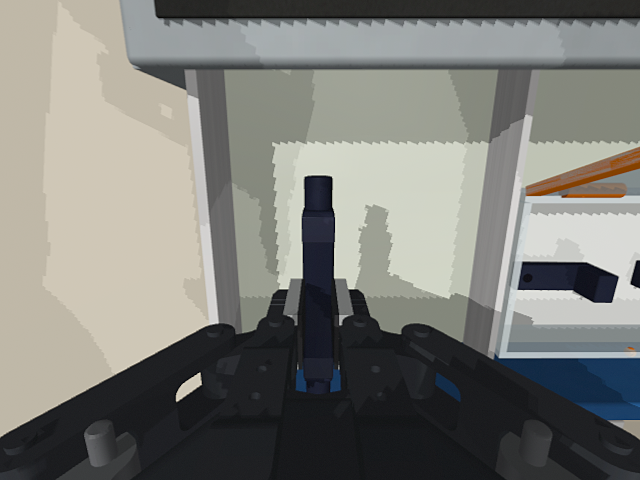

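Beam B is lined up with the bay at (318,285), clear of the side wall on the left and the divider. I'll lower it.

Emit:
step_arm(moves=[[1, 1, 0, -25, 0, 0, 0], [1, 1, 0, -45, 0, 0, 0], [1, 1, 0, -58, 0, 0, 0], [1, 1, 0, -62, 0, 0, 0], [1, 1, 0, -62, 0, 0, 0], [0.75, 1, 0, -62, 0, 0, 0], [0.7, 1, 0, -62, 0, 0, 0], [0.7, 1, 0, -62, 0, 0, 0], [0.7, 1, 0, -40, 0, 0, 0], [0.7, 1, 0, 0, 0, 0, 0]])

```text
clock: 18.05
position: [0.5446, 0.2877, 0.086]
ee_rot: [0.992, 0.127, -0.002, 0.001]
ft_force: [-0.3, 0.8, 0.9]
grip_width: 0.296
grasp_force: 0.0
```

Emit:
step_arm(moves=[[0.7, 0, 0, 40, 0, 0, 0], [0.6, 0, -35, 80, 0, 0, 0], [0.4, -5, -80, 100, 0, 0, 0], [0.4, -10, -125, 100, 0, 0, 0], [0.4, -20, -170, 100, 0, 0, 0], [0.4, -30, -215, 100, 0, 0, 0], [0.4, -45, -260, 100, 0, 0, -0.05], [0.4, -60, -305, 100, 0, 0, -0.1], [0.4, -75, -350, 100, 0, 0, -0.15], [0.4, -90, -395, 90, 0, 0, -0.2]])

```text
clock: 19.05
position: [0.4561, -0.1083, 0.1781]
ee_rot: [1.0, 0.026, 0.001, -0.001]
ft_force: [0.6, -0.3, -0.2]
grip_width: 0.599
grasp_force: 0.0
```

```bash
python3 - <<'E'
from h import *
o=manip.get_obs(); print(o["grip_width"],o["joint_pos"].round(2))
t=cam("top"); m=(t[0].max(2)<62).astype(np.uint8); cs,_=cv2.findContours(m[180:400,330:545].copy(),cv2.RETR_EXTERNAL,cv2.CHAIN_APPROX_NONE)
for c in cs:
    if cv2.contourArea(c)>60: r=cv2.minAreaRect(c); print("T",np.array(r[0])+(330,180),np.round(r[1]),r[2])
delta(.4232,-.2712,.008,88.4)
v=cam("wrist"); print(proj(v,(.4232,-.2712,.007))); cv2.imwrite("pics/w7.png",v[0])
cv2.imwrite("pics/w7.png",np.hstack([v[0][::2,::2],cv2.resize(t[0][170:400,90:530],None,fx=1.04,fy=1.0435)]))
E
```

```text
0.598866523448066 [-1.01 -0.04  1.15  1.97  0.04  1.18 -1.39]
T [492.5 188. ] [16. 69.] 90.0
d mm [ -29.2 -155.4 -168.2] turn -0.068 tilt [-0.001  0.001 -1.   ] pos [ 0.4524 -0.1158  0.1762] yaw -87.7 t 19.1 F [-3.5 -7.7 -2.1]
[475.96146467 256.59144403]
```

View pics/w7.png

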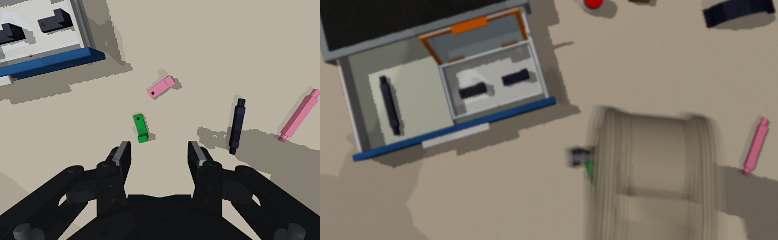

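Beam B lies in the bay. Beam A is at (474,250) in the wrist view, where the prediction was (476,257).

Emit:
step_arm(moves=[[0.4, -9, -45, 0, 0, 0, -0.03], [0.4, -17, -90, 0, 0, 0, -0.06], [0.4, -25, -130, 0, 0, 0, -0.07], [0.4, -29, -155, -20, 0, 0, -0.07], [0.4, -29, -155, -60, 0, 0, -0.07], [0.4, -29, -155, -90, 0, 0, -0.07], [0.4, -29, -155, -90, 0, 0, -0.07]])

```text
clock: 19.85
position: [0.4251, -0.2607, 0.0845]
ee_rot: [1.0, -0.008, -0.003, -0.0]
ft_force: [0.7, -0.3, 0.7]
grip_width: 0.602
grasp_force: 0.0
```

```bash
python3 - <<'E'
from h import *
o=manip.get_obs(); print(o["grip_width"],o["joint_pos"].round(2))
delta(.4232,-.2712,.008,88.4)
v=cam("wrist"); print(proj(v,(.4232,-.2712,.007)))
m=(v[0].max(2)<55).astype(np.uint8)
for r in (150,180,210,240,270): xs=np.nonzero(m[r,240:400])[0]+240; print(r,xs.min() if len(xs) else None,xs.max() if len(xs) else None, [onz(v,(xs.mean(),r),.007).round(4) if len(xs) else 0])
print(proj(v,(.4232+.055,-.2712-.0015,.007)))
E
```

```text
0.6022740388637677 [-0.5   0.36  1.12  2.   -0.38  1.02 -0.79]
d mm [ -1.9 -10.5 -76.5] turn -0.011 tilt [-0.006  0.001 -1.   ] pos [ 0.4251 -0.2607  0.0845] yaw -91.0 t 19.9 F [ 0.7 -0.3  0.7]
[333.77245673 251.95071619]
150 None None [0]
180 320 337 [array([ 0.4722, -0.268 ,  0.007 ])]
210 319 339 [array([ 0.4525, -0.2682,  0.007 ])]
240 319 339 [array([ 0.4318, -0.268 ,  0.007 ])]
270 320 338 [array([ 0.41  , -0.2678,  0.007 ])]
[335.75734208 170.52915675]
```

Emit:
step_arm(moves=[[0.4, -2, -8, -20, 0, 0, 0], [0.4, -2, -8, -45, 0, 0, 0], [0.4, -2, -8, -65, 0, 0, 0], [0.4, -2, -8, -75, 0, 0, 0], [0.4, -2, -8, -75, 0, 0, 0], [1, -2, -8, -75, 0, 0, 0], [1, -2, -8, -75, 0, 0, 0], [1, -2, -8, -75, 0, 0, 0], [1, -2, -8, -75, 0, 0, 0], [1, -2, -8, -75, 0, 0, 0]])

```text
clock: 20.9
position: [0.426, -0.2698, 0.0134]
ee_rot: [1.0, -0.008, 0.001, 0.0]
ft_force: [-0.9, 1.2, 9.4]
grip_width: 0.099
grasp_force: 58.8
```

Emit:
step_arm(moves=[[1, 0, 0, 10, 0, 0, 0], [1, 0, 0, 50, 0, 0, 0], [1, 0, 0, 100, 0, 0, 0], [1, 0, 0, 150, 0, 0, 0], [1, 0, 0, 190, 0, 0, 0], [1, 0, 0, 200, 0, 0, 0], [1, 0, 0, 200, 0, 0, 0]])

```text
clock: 21.6
position: [0.426, -0.2697, 0.2137]
ee_rot: [1.0, -0.008, 0.002, -0.001]
ft_force: [-0.6, 0.3, -0.9]
grip_width: 0.096
grasp_force: 58.7
```

```bash
python3 - <<'E'
from h import *
o=manip.get_obs(); print(o["grip_width"],o["grasp_force"],o["joint_pos"].round(2))
x,y=xy(78,65); delta(x,y,.085,104.5); print(x,y)
E
```

```text
0.09593100014469395 58.675102181732655 [-0.7   0.13  1.28  1.85 -0.13  1.26 -0.97]
d mm [ 132.3  509.1 -128.7] turn 0.269 tilt [ 0.003  0.001 -1.   ] pos [ 0.426  -0.2697  0.2137] yaw -90.9 t 21.6 F [-0.6  0.3 -0.9]
0.5583013157483845 0.2394157384879272
```

```bash
python3 - <<'E'
from h import *
v=cam("wrist"); m=(v[0].max(2)<70)
for r in range(160,300,10):
    xs=np.nonzero(m[r,270:370])[0]+270; print(r,(xs.min(),xs.max(),len(xs)) if len(xs) else None,end=" ; ")
w6=cv2.imread("pics/w6.png"); m=(w6.max(2)<70); print()
for r in range(160,300,10):
    xs=np.nonzero(m[r,270:370])[0]+270; print(r,(xs.min(),xs.max(),len(xs)) if len(xs) else None,end=" ; ")
cv2.imwrite("pics/w8.png",np.hstack([v[0][150:450,180:460],w6[150:450,180:460]]))
E
```

```text
160 None ; 170 None ; 180 (np.int64(305), np.int64(331), 27) ; 190 (np.int64(305), np.int64(330), 26) ; 200 (np.int64(305), np.int64(330), 26) ; 210 (np.int64(304), np.int64(332), 29) ; 220 (np.int64(302), np.int64(333), 32) ; 230 (np.int64(303), np.int64(333), 31) ; 240 (np.int64(302), np.int64(333), 32) ; 250 (np.int64(303), np.int64(332), 30) ; 260 (np.int64(303), np.int64(332), 30) ; 270 (np.int64(303), np.int64(332), 30) ; 280 (np.int64(305), np.int64(330), 26) ; 290 (np.int64(282), np.int64(354), 49) ; 
160 None ; 170 None ; 180 (np.int64(305), np.int64(331), 27) ; 190 (np.int64(305), np.int64(331), 27) ; 200 (np.int64(305), np.int64(331), 27) ; 210 (np.int64(303), np.int64(332), 30) ; 220 (np.int64(302), np.int64(334), 33) ; 230 (np.int64(302), np.int64(334), 33) ; 240 (np.int64(302), np.int64(334), 33) ; 250 (np.int64(303), np.int64(333), 31) ; 260 (np.int64(303), np.int64(333), 31) ; 270 (np.int64(303), np.int64(333), 31) ; 280 (np.int64(302), np.int64(334), 33) ; 290 (np.int64(278), np.int64(358), 55) ;
```

View pics/w8.png

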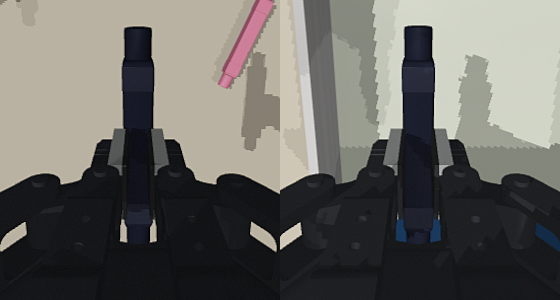

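The beam is held level and centred at (318,245), a little nearer its top than the first one (right half). I'll carry it gently.

Emit:
step_arm(moves=[[1, 8, 20, 0, 0, 0, 0.02], [1, 18, 50, 0, 0, 0, 0.04], [1, 28, 90, 0, 0, 0, 0.07], [1, 38, 130, 0, 0, 0, 0.1], [1, 48, 170, 0, 0, 0, 0.13], [1, 58, 210, 0, 0, 0, 0.16], [1, 68, 250, 0, 0, 0, 0.19], [1, 78, 290, 0, 0, 0, 0.22], [1, 88, 330, 0, 0, 0, 0.25], [1, 98, 370, 0, 0, 0, 0.27]])

```text
clock: 22.65
position: [0.5224, 0.1018, 0.2101]
ee_rot: [0.992, 0.127, -0.002, 0.0]
ft_force: [0.1, 0.1, 0.5]
grip_width: 0.096
grasp_force: 58.7
```

Emit:
step_arm(moves=[[1, 10, 40, 0, 0, 0, 0], [1, 20, 80, 0, 0, 0, 0], [1, 28, 115, 0, 0, 0, 0], [1, 34, 139, -10, 0, 0, 0], [1, 34, 139, -40, 0, 0, 0], [1, 34, 139, -80, 0, 0, 0], [1, 34, 139, -110, 0, 0, 0], [1, 34, 139, -120, 0, 0, 0], [1, 34, 139, -120, 0, 0, 0]])

```text
clock: 23.55
position: [0.556, 0.2382, 0.0899]
ee_rot: [0.992, 0.126, -0.002, 0.001]
ft_force: [-0.4, 0.1, -0.2]
grip_width: 0.1
grasp_force: 58.7
```

```bash
python3 - <<'E'
from h import *
o=manip.get_obs(); print(o["grip_width"],o["grasp_force"],o["joint_pos"].round(2))
x,y=xy(78,65); delta(x,y,.028,104.5)
v=cam("wrist"); m=(v[0].max(2)<70)
for r in range(170,290,10):
    xs=np.nonzero(m[r,270:370])[0]+270; print(r,(xs.min(),xs.max(),len(xs)) if len(xs) else None,end=" ; ")
E
```

```text
0.09994546380905882 58.71417235583067 [-1.12  0.53  0.83  1.71 -0.43  1.1  -1.47]
d mm [  2.3   1.2 -61.9] turn 0.0 tilt [-0.004 -0.003 -1.   ] pos [0.556  0.2382 0.0899] yaw -75.5 t 23.6 F [-0.4  0.1 -0.2]
170 None ; 180 (np.int64(305), np.int64(331), 27) ; 190 (np.int64(305), np.int64(330), 26) ; 200 (np.int64(305), np.int64(330), 26) ; 210 (np.int64(304), np.int64(332), 29) ; 220 (np.int64(302), np.int64(333), 32) ; 230 (np.int64(303), np.int64(333), 31) ; 240 (np.int64(303), np.int64(333), 31) ; 250 (np.int64(303), np.int64(332), 30) ; 260 (np.int64(304), np.int64(332), 29) ; 270 (np.int64(304), np.int64(332), 29) ; 280 (np.int64(305), np.int64(330), 26) ;
```

Emit:
step_arm(moves=[[1, 2, 1, -25, 0, 0, 0], [1, 2, 1, -45, 0, 0, 0], [1, 2, 1, -57, 0, 0, 0], [1, 2, 1, -62, 0, 0, 0], [1, 2, 1, -62, 0, 0, 0], [0.8, 2, 1, -62, 0, 0, 0], [0.7, 2, 1, -62, 0, 0, 0], [0.7, 2, 1, -62, 0, 0, 0], [0.7, 2, 1, -40, 0, 0, 0], [0.7, 2, 1, 0, 0, 0, 0]])

```text
clock: 24.6
position: [0.5576, 0.2399, 0.0911]
ee_rot: [0.992, 0.127, -0.002, 0.001]
ft_force: [0.2, 0.4, 1.1]
grip_width: 0.302
grasp_force: 0.0
```

Emit:
step_arm(moves=[[0.7, -5, 0, 40, 0, 0, 0], [0.8, -40, -10, 80, 0, 0, 0], [1, -80, -20, 110, 0, 0, 0], [1, -100, -20, 120, 0, 0, 0], [1, -100, -20, 120, 0, 0, 0]])

```text
clock: 25.1
position: [0.4579, 0.2212, 0.2144]
ee_rot: [0.992, 0.127, 0.0, -0.003]
ft_force: [-0.0, 0.7, -0.4]
grip_width: -0.001
grasp_force: 0.0
```

```bash
python3 - <<'E'
from h import *
t=cam("top"); s=cam("scene"); v=cam("wrist")
def seg(vv):
    h=cv2.cvtColor(vv[0],cv2.COLOR_BGR2HSV); return cv2.inRange(h,(5,180,80),(18,255,255))
cv2.imwrite("pics/e1.png",np.hstack([cv2.resize(t[0][140:340,80:340],None,fx=1.5,fy=1.5),cv2.resize(s[0][140:300,270:500],None,fx=1.7,fy=1.875)]))
for n,vv in(("t",t),("s",s)):
    cs,_=cv2.findContours(seg(vv),cv2.RETR_EXTERNAL,cv2.CHAIN_APPROX_NONE)
    for c in cs:
        if cv2.contourArea(c)>20: r=cv2.minAreaRect(c); print(n,r,cv2.approxPolyDP(c,2,True)[:,0].tolist())
x,y=xy(118,-83); delta(x,y,.155,-75.5); print(x,y,manip.get_obs()["joint_pos"].round(2))
# drawer front check: blue
h=cv2.cvtColor(t[0],cv2.COLOR_BGR2HSV); m=cv2.inRange(h,(105,120,50),(125,255,255)); c=max(cv2.findContours(m,cv2.RETR_EXTERNAL,cv2.CHAIN_APPROX_NONE)[0],key=cv2.contourArea); print([(uw(onz(t,p,.075))*1000).round(1).tolist() for p in cv2.boxPoints(cv2.minAreaRect(c))])
E
```

```text
t ((237.0660400390625, 205.0172576904297), (32.42039489746094, 97.77616119384766), 73.68614196777344) [[288, 205], [279, 180], [252, 189], [248, 185], [217, 194], [213, 200], [187, 208], [206, 231], [191, 209], [195, 205], [213, 200], [228, 200], [248, 194], [251, 189], [275, 182], [279, 185], [286, 207]]
s ((391.31903076171875, 219.49325561523438), (9.619219779968262, 29.866668701171875), 70.34617614746094) [[407, 219], [402, 212], [376, 221], [379, 229]]
d mm [ 174.6 -114.7  -57.3] turn -0.001 tilt [ 0.     0.001 -1.   ] pos [0.4594 0.2208 0.2123] yaw -75.4 t 25.2 F [-0.1 -0.   0.1]
0.6339856355474671 0.10608950799838626 [-1.45  0.1   0.99  1.83 -0.09  1.26 -1.76]
[[5.7, 120.2], [6.3, -181.2], [-6.7, -181.2], [-7.2, 119.7]]
```

View pics/e1.png

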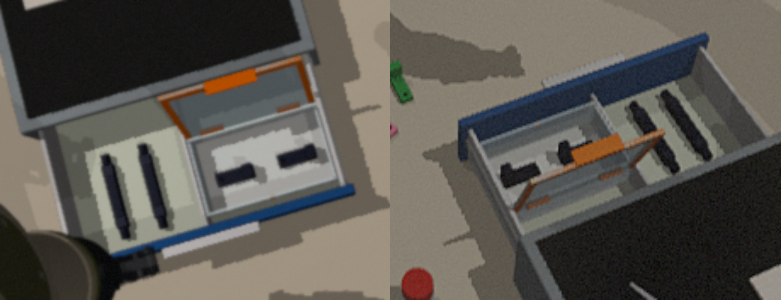

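Both beams lie in the bay (left half about (117,195) and (153,187)) and both hangers are in the case. The lid is still open. Next I work out the lid tip and the moves.

```bash
python3 - <<'E'
from h import *
t=cam("top"); s=cam("scene")
p,e=tri(t,(232.5,190),s,(391,219)); print("tab",p.round(4),e.round(4),(uw(p)*1000).round(1))
p,e=tri(t,(279,181),s,(270+512/1.7-390/1.7+ (0),140+205/1.875)); print(p,e)
x,y=xy(167,-83); delta(x,y,.135,-75.5); print(x,y)
for u in(167,120,100,80,22): print(u,xy(u,-83).round(4))
E
```

```text
tab [0.6691 0.1145 0.1591] 0.0021 [154.2 -83.6]
[0.69143243 0.03044864 0.11066561] 0.021337880629667256
d mm [ 221.7 -101.8  -76.8] turn -0.0 tilt [ 0.    -0.002 -1.   ] pos [0.4597 0.2201 0.2118] yaw -75.5 t 25.4 F [0.2 0.1 0.4]
0.6814338609693678 0.11832330970973101
167 [0.6814 0.1183]
120 [0.6359 0.1066]
100 [0.6166 0.1016]
80 [0.5972 0.0966]
22 [0.541  0.0821]
```

Emit:
step_arm(moves=[[1, 35, -14, -2, 0, 0, 0], [1, 75, -30, -2, 0, 0, 0], [1, 115, -48, -2, 0, 0, 0], [1, 155, -66, -2, 0, 0, 0], [1, 195, -84, -2, 0, 0, 0], [1, 232, -99, -2, 0, 0, 0], [1, 232, -99, -2, 0, 0, 0], [1, 232, -99, -30, 0, 0, 0], [1, 232, -99, -65, 0, 0, 0], [1, 232, -99, -78, 0, 0, 0]])

```text
clock: 26.35
position: [0.6895, 0.1211, 0.1294]
ee_rot: [0.992, 0.126, -0.003, 0.001]
ft_force: [-1.1, 0.1, -0.4]
grip_width: -0.0
grasp_force: 0.0
```

Emit:
step_arm(moves=[[1, 0, 0, 0, 0, 0, 0], [1, -8, -2, 0, 0, 0, 0], [1, -16, -4, 0, 0, 0, 0], [1, -24, -6, 0, 0, 0, 0], [1, -31, -8, 0, 0, 0, 0], [1, -38, -10, 0, 0, 0, 0], [1, -44, -11, 0, 0, 0, 0], [1, -50, -13, 0, 0, 0, 0], [1, -56, -14, 0, 0, 0, 0], [1, -62, -16, 0, 0, 0, 0]])

```text
clock: 27.35
position: [0.6287, 0.1054, 0.1343]
ee_rot: [0.992, 0.127, -0.0, 0.0]
ft_force: [-0.3, 0.3, 0.4]
grip_width: -0.002
grasp_force: 0.0
```

Emit:
step_arm(moves=[[1, -5, -1, 0, 0, 0, 0], [1, -10, -3, 0, 0, 0, 0], [1, -15, -4, 0, 0, 0, 0], [1, -20, -5, 0, 0, 0, 0], [1, -25, -6, 0, 0, 0, 0], [1, -25, -6, 0, 0, 0, 0], [1, -25, -6, 0, 0, 0, 0]])

```text
clock: 28.05
position: [0.6042, 0.0996, 0.1344]
ee_rot: [0.992, 0.127, 0.0, -0.0]
ft_force: [-0.0, 0.7, 0.3]
grip_width: 0.001
grasp_force: 0.0
```

```bash
python3 - <<'E'
from h import *
x,y=xy(22,-83); delta(x,y,.09,-75.5)
t=cam("top"); s=cam("scene"); 
for n,vv in(("t",t),("s",s)):
    h=cv2.cvtColor(vv[0],cv2.COLOR_BGR2HSV); m=cv2.inRange(h,(5,180,80),(18,255,255))
    for c in cv2.findContours(m,cv2.RETR_EXTERNAL,cv2.CHAIN_APPROX_NONE)[0]:
        if cv2.contourArea(c)>15: r=cv2.minAreaRect(c); print(n,np.round(r[0]),np.round(r[1]),np.round(r[2]), (uw(onz(vv,r[0],.06))*1000).round(0))
E
```

```text
d mm [-63.2 -17.5 -44.4] turn -0.001 tilt [ 0.  0. -1.] pos [0.6042 0.0996 0.1344] yaw -75.4 t 28.1 F [-0.   0.7  0.3]
t [275. 259.] [45. 94.] 40.0 [  33. -113.]
s [356. 247.] [ 2. 14.] 70.0 [ 128. -133.]
s [399. 232.] [ 2. 13.] 72.0 [128. -35.]
s [339. 216.] [36. 59.] 24.0 [  40. -132.]
s [400. 206.] [43.  6.] 54.0 [68.  1.]
```

The lid is down over the case: its orange edges now lie near u≈20–40 and the hinges at u≈128. Now I press at the lip.

Emit:
step_arm(moves=[[1, -20, -6, 0, 0, 0, 0], [1, -42, -12, 0, 0, 0, 0], [1, -63, -17, -10, 0, 0, 0], [1, -63, -17, -35, 0, 0, 0], [1, -63, -17, -55, 0, 0, 0], [1, -63, -17, -62, 0, 0, 0], [1, -63, -17, -66, 0, 0, 0], [1, -63, -17, -69, 0, 0, 0], [1, -63, -17, -72, 0, 0, 0], [1, -63, -17, -74, 0, 0, 0]])

```text
clock: 29.15
position: [0.5424, 0.0824, 0.0616]
ee_rot: [0.992, 0.126, 0.001, -0.0]
ft_force: [-0.5, -1.3, 1.9]
grip_width: -0.004
grasp_force: 0.7
```

```bash
python3 -c "
from h import *
x,y=xy(22,-83); delta(x,y,.055,-75.5)"
```

```text
d mm [-1.4 -0.3 -6.6] turn -0.001 tilt [ 0.002  0.001 -1.   ] pos [0.5424 0.0824 0.0616] yaw -75.5 t 29.1 F [-0.5 -1.3  1.9]
```

Emit:
step_arm(moves=[[1, 0, 0, -2, 0, 0, 0], [1, 0, 0, -4, 0, 0, 0], [1, 0, 0, -6, 0, 0, 0], [1, 0, 0, -7, 0, 0, 0], [1, 0, 0, -8, 0, 0, 0], [1, 0, 0, -8, 0, 0, 0]])

```text
clock: 29.75
position: [0.5433, 0.083, 0.0543]
ee_rot: [0.992, 0.127, 0.002, -0.001]
ft_force: [-2.0, 1.5, 18.8]
grip_width: -0.0
grasp_force: 9.7
```

Emit:
step_arm(moves=[[1, 0, 0, -1, 0, 0, 0], [1, 0, 0, -2, 0, 0, 0], [1, 0, 0, -2, 0, 0, 0]])

```text
clock: 30.05
position: [0.5449, 0.0834, 0.0538]
ee_rot: [0.992, 0.127, 0.004, -0.001]
ft_force: [-1.8, 1.4, 31.2]
grip_width: 0.002
grasp_force: 15.7
```

The tool stands on the lid at z≈0.054 under 31 N, which is the shut height of 0.055. I back off and check.

Emit:
step_arm(moves=[[1, 0, 0, 10, 0, 0, 0], [1, 0, 0, 40, 0, 0, 0], [1, -20, -5, 75, 0, 0, 0], [1, -50, -15, 75, 0, 0, 0], [1, -90, -25, 75, 0, 0, 0], [1, -130, -35, 75, 0, 0, 0], [1, -130, -35, 75, 0, 0, 0]])

```text
clock: 30.75
position: [0.4101, 0.0474, 0.1249]
ee_rot: [0.992, 0.127, 0.0, -0.0]
ft_force: [-0.9, 0.4, -0.1]
grip_width: -0.001
grasp_force: 0.0
```

```bash
python3 - <<'E'
from h import *
t=cam("top"); s=cam("scene"); 
for n,vv in(("t",t),("s",s)):
    h=cv2.cvtColor(vv[0],cv2.COLOR_BGR2HSV); m=cv2.inRange(h,(5,170,70),(18,255,255))
    for c in cv2.findContours(m,cv2.RETR_EXTERNAL,cv2.CHAIN_APPROX_NONE)[0]:
        if cv2.contourArea(c)>15: r=cv2.minAreaRect(c); print(n,np.round(r[0]),np.round(r[1]),np.round(r[2]), [(uw(onz(vv,q,.055))*1000).round(0).tolist() for q in cv2.boxPoints(r)])
cv2.imwrite("pics/lid_t.png",t[0]);cv2.imwrite("pics/lid_s.png",s[0])
for n,vv in(("t",t),("s",s)):
    for th in(0,.1):
        for w in(1,-167):
            p=P+cx*(.118-.107*np.cos(th)+.005*np.sin(th))+cy*w*.001+[0,0,.055+.107*np.sin(th)]; print(n,th,w,proj(vv,p).round(1))
x,y=xy(-30,-105); delta(x,y,.04,-75.5)
E
```

```text
t [220. 224.] [ 2. 16.] 73.0 [[126.0, -16.0], [127.0, -45.0], [122.0, -45.0], [122.0, -16.0]]
t [254. 246.] [57. 90.] 74.0 [[120.0, 4.0], [120.0, -165.0], [13.0, -165.0], [13.0, 2.0]]
t [271. 209.] [ 2. 15.] 74.0 [[127.0, -117.0], [127.0, -144.0], [122.0, -144.0], [122.0, -117.0]]
s [357. 248.] [ 3. 14.] 69.0 [[124.0, -146.0], [123.0, -116.0], [130.0, -117.0], [131.0, -147.0]]
s [400. 233.] [ 3. 13.] 69.0 [[124.0, -46.0], [123.0, -16.0], [130.0, -17.0], [131.0, -47.0]]
s [367. 220.] [42. 81.] 70.0 [[17.0, -161.0], [10.0, 28.0], [121.0, 2.0], [123.0, -176.0]]
t 0 1 [218.9 287.5]
t 0 -167 [306.4 262.1]
t 0.1 1 [217.5 286.9]
t 0.1 -167 [306.1 261.2]
s 0 1 [387.2 189.7]
s 0 -167 [318.1 212.2]
s 0.1 1 [388.1 186.8]
s 0.1 -167 [318.4 209.3]
d mm [ 87.2  -0.  -85. ] turn -0.002 tilt [-0.001  0.006 -1.   ] pos [0.409  0.0479 0.125 ] yaw -75.4 t 30.9 F [1.2 0.6 0.4]
```

```bash
python3 - <<'E'
from h import *
for f in("lid_t","lid_s"):
    im=cv2.imread(f"pics/{f}.png"); h=cv2.cvtColor(im,cv2.COLOR_BGR2HSV); m=cv2.inRange(h,(5,170,70),(18,255,255))
    c=max(cv2.findContours(m,cv2.RETR_EXTERNAL,cv2.CHAIN_APPROX_NONE)[0],key=cv2.contourArea); print(f,cv2.approxPolyDP(cv2.convexHull(c),1.5,True)[:,0].tolist())
E
```

```text
lid_t [[288, 207], [304, 259], [268, 272], [218, 284], [204, 231]]
lid_s [[389, 192], [412, 226], [343, 251], [322, 214]]
```

The front corners in the scene view are (389,192) and (322,214). That fits shut (about 190/212), not ajar (187/209), so the lid is shut. Now the drawer.

Emit:
step_arm(moves=[[1, 30, 0, 0, 0, 0, 0], [1, 60, 0, 0, 0, 0, 0], [1, 80, 0, -20, 0, 0, 0], [1, 83, 0, -50, 0, 0, 0], [1, 83, 0, -80, 0, 0, 0], [1, 83, 0, -85, 0, 0, 0], [1, 83, 0, -85, 0, 0, 0]])

```text
clock: 31.55
position: [0.4941, 0.0466, 0.0401]
ee_rot: [0.992, 0.126, -0.001, 0.001]
ft_force: [0.7, 0.6, 0.2]
grip_width: 0.0
grasp_force: 0.0
```

Emit:
step_arm(moves=[[1, 10, 2, 0, 0, 0, 0], [1, 20, 5, 0, 0, 0, 0], [1, 30, 8, 0, 0, 0, 0], [1, 42, 11, 0, 0, 0, 0], [1, 54, 14, 0, 0, 0, 0], [1, 66, 17, 0, 0, 0, 0], [1, 78, 20, 0, 0, 0, 0], [1, 90, 23, 0, 0, 0, 0], [1, 102, 26, 0, 0, 0, 0], [1, 114, 29, 0, 0, 0, 0]])

```text
clock: 32.55
position: [0.6093, 0.0778, 0.0408]
ee_rot: [0.992, 0.127, 0.0, -0.001]
ft_force: [-3.1, -0.1, 1.6]
grip_width: -0.001
grasp_force: 1.3
```

```bash
python3 - <<'E'
from h import *
x,y=xy(148,-105); delta(x,y,.04,-75.5)
t=cam("top"); h=cv2.cvtColor(t[0],cv2.COLOR_BGR2HSV); m=cv2.inRange(h,(105,120,50),(125,255,255))
for c in cv2.findContours(m,cv2.RETR_EXTERNAL,cv2.CHAIN_APPROX_NONE)[0]:
    if cv2.contourArea(c)>60: print([(uw(onz(t,p,.075))*1000).round(1).tolist() for p in cv2.boxPoints(cv2.minAreaRect(c))])
E
```

```text
d mm [59.3 14.5 -0.8] turn -0.002 tilt [ 0.     0.001 -1.   ] pos [0.6093 0.0778 0.0408] yaw -75.4 t 32.5 F [-3.1 -0.1  1.6]
[[106.9, 181.0], [105.8, 66.1], [91.4, 65.9], [92.6, 180.6]]
[[26.3, -759.1], [28.8, -771.6], [-27.3, -779.7], [-29.8, -767.3]]
```

Emit:
step_arm(moves=[[1, 9, 2, 0, 0, 0, 0], [1, 18, 5, 0, 0, 0, 0], [1, 27, 7, 0, 0, 0, 0], [1, 36, 9, 0, 0, 0, 0], [1, 44, 11, 0, 0, 0, 0], [1, 48, 12, 0, 0, 0, 0], [1, 52, 13, 0, 0, 0, 0], [1, 55, 14, 0, 0, 0, 0], [1, 58, 15, 0, 0, 0, 0], [1, 60, 15, 0, 0, 0, 0]])

```text
clock: 33.6
position: [0.6673, 0.0913, 0.0401]
ee_rot: [0.992, 0.126, -0.001, -0.0]
ft_force: [-1.6, 1.1, -0.8]
grip_width: -0.004
grasp_force: 0.9
```

Emit:
step_arm(moves=[[1, 2, 1, 0, 0, 0, 0], [1, 4, 1, 0, 0, 0, 0], [1, 4, 1, 0, 0, 0, 0]])

```text
clock: 33.9
position: [0.6722, 0.0925, 0.0403]
ee_rot: [0.992, 0.127, -0.0, 0.0]
ft_force: [-2.9, 0.8, 1.0]
grip_width: -0.002
grasp_force: 1.4
```

```bash
python3 - <<'E'
from h import *
x,y=xy(148,-105); delta(x,y,.04,-75.5)
E
```

```text
d mm [-3.7 -0.2 -0.3] turn -0.001 tilt [-0. -0. -1.] pos [0.6722 0.0925 0.0403] yaw -75.5 t 33.9 F [-2.9  0.8  1. ]
```

Emit:
step_arm(moves=[[1, 2, 0, 0, 0, 0, 0], [1, 4, 1, 0, 0, 0, 0], [1, 4, 1, 0, 0, 0, 0]])

```text
clock: 34.2
position: [0.6722, 0.0924, 0.0401]
ee_rot: [0.992, 0.126, -0.005, -0.001]
ft_force: [-28.0, -0.8, 17.3]
grip_width: 0.003
grasp_force: 13.7
```

```bash
python3 - <<'E'
from h import *
t=cam("top"); s=cam("scene"); h=cv2.cvtColor(t[0],cv2.COLOR_BGR2HSV); m=cv2.inRange(h,(105,120,50),(125,255,255))
for c in cv2.findContours(m,cv2.RETR_EXTERNAL,cv2.CHAIN_APPROX_NONE)[0]:
    if cv2.contourArea(c)>60: print([(uw(onz(t,p,.075))*1000).round(1).tolist() for p in cv2.boxPoints(cv2.minAreaRect(c))])
E
```

```text
[[171.9, 181.8], [173.0, 89.1], [160.5, 88.6], [159.3, 181.2]]
[[26.3, -759.1], [28.8, -771.6], [-27.3, -779.7], [-29.8, -767.3]]
```

The drawer is hard against its stop at 28 N, with the panel's back at u≈172, level with the cabinet's front plane at 171. I back off and verify before handing in.

Emit:
step_arm(moves=[[1, -10, -2, 0, 0, 0, 0], [1, -30, -8, 0, 0, 0, 0], [1, -60, -15, 20, 0, 0, 0], [1, -90, -22, 60, 0, 0, 0], [1, -130, -32, 100, 0, 0, 0], [1, -170, -40, 130, 0, 0, 0], [1, -200, -40, 140, 0, 0, 0], [1, -200, -40, 140, 0, 0, 0], [1, -200, -40, 140, 0, 0, 0], [1, -200, -40, 140, 0, 0, 0]])

```text
clock: 35.3
position: [0.4768, 0.0545, 0.1807]
ee_rot: [0.992, 0.127, 0.001, -0.001]
ft_force: [0.7, 0.8, -0.0]
grip_width: 0.001
grasp_force: 0.0
```

```bash
python3 - <<'E'
from h import *
t=cam("top"); h=cv2.cvtColor(t[0],cv2.COLOR_BGR2HSV); m=cv2.inRange(h,(105,120,50),(125,255,255))
for c in cv2.findContours(m,cv2.RETR_EXTERNAL,cv2.CHAIN_APPROX_NONE)[0]:
    if cv2.contourArea(c)>60: print([(uw(onz(t,p,.075))*1000).round(1).tolist() for p in cv2.boxPoints(cv2.minAreaRect(c))])
d=(t[0].max(2)<62).astype(np.uint8)
for c in cv2.findContours(d[140:400,330:545].copy(),cv2.RETR_EXTERNAL,cv2.CHAIN_APPROX_NONE)[0]:
    if cv2.contourArea(c)>60: r=cv2.minAreaRect(c); print("T",np.array(r[0])+(330,140),np.round(r[1]))
print(manip.get_obs()["clock"],manip.get_obs()["ft_force"].round(1))
E
```

```text
[[172.7, 181.8], [173.5, -181.8], [160.7, -181.8], [159.9, 181.2]]
[[26.3, -759.2], [28.9, -771.6], [-27.3, -779.8], [-29.8, -767.5]]
T [492.08361816 178.18572998] [22. 67.]
35.35 [0.2 0.6 0.3]
```

Free of the arm, the drawer stays home, and only the mudguard remains dark on the bench. Handing in.

```bash
python3 -c "
from workcell import manip
print(manip.hand_in())"
```

```text
the job is handed in; nothing more can be done
None
```

I put both hangers in the case and both beams in the bay, snapped the lid shut with the drawer still out, then pushed the drawer home; it stayed there once released, I didn't touch the mudguard, sanding block or paint pot, and I handed the job in at about 35 s.

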